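Set the instrument cleaner's minute wheel and start it

ROBOT

A 7-joint arm with a two-finger parallel gripper is mounted at the origin on the work surface. World frame = base frame: x ahead of the robot, y to its left, z up, the work surface at z = 0. Lengths are in m, angles in rad, forces in N, time in s.
With the tool pointing down it reaches from about 0.4 to 0.85 m from the base axis. Payload 6.9 kg.
Tool frame: the origin (TCP) lies at the very end of the fingers, on their centre line; the grasp point (between the pads) lies robot.tcp_to_grasp behind it (robot.tcp_to_grasp is the distance from the TCP to the grasp point, in m); z points along the fingers, x is the direction in which the jaws open and shut, and the axes are right-handed (so a half turn about z gives the same grasp; the last joint's range is limited). The gripper opens to 85 mm and grips with 20 to 120 N. Pads are 22 mm wide; open, the fingers measure 114 mm over their backs; the gripper's body (76 mm by 85 mm) begins 54 mm behind the grasp point. The pads swing forward as they close: fully open they stand 13 mm farther back than shut.
Start: joints at [1.222, 0.507, -0.238, 1.5, 0.126, 1.149, -0.155], TCP at [0.274, -0.562, 0.231] pointing down, gripper open.
Joint ranges: [-3.08, 3.08], [-0.24, 2.05], [-1.43, 1.35], [0, 2.5], [-1.52, 4.66], [0.17, 1.96], [-2.89, 2.89]. Speed limits (rad/s): [2.39, 2.39, 3.14, 3.14, 3.14, 3.14, 3.14].

INTERFACE

Orientations are given as a 3x3 rotation matrix whose columns are the frame's x, y, z axes.
In Python, from bench import robot gives the robot as it stands. The module is installed in compiled form; this text tells all that it offers.
- The arm moves only by the tool play_rows, never from a script. Its arguments are lists of equal length, an entry for each row: "jaw": the finger opening in cm, from 0 to 8.54; "offset": the shift along the tool's x, y, z in cm, a list of three; "twist": the turn about the tool's z in degrees. A call has 1 to 20 rows; each row shifts and turns the commanded pose from where the row before left it, along the tool's axes as they then stand; what a row does not reach is not made up. A row lasts 1/12 s, in which the tool goes at most 41.7 mm and 7.16 degrees, less where a joint would pass 70% of its speed; a pose out of reach is approached as far as the arm can. A call is refused whole if a number of a shift passes 4.17 or a number of a turn 7.16, either way. A call with a gripper value outside its range is refused whole. The fingers move at their own pace and stop on an object; the grip force is fixed at half the most. Time passes only in rows, so rows that do not move let the fingers close. It gives the time, the measured TCP pose, the force and the opening at its end, in the units of the state.
- robot.get_obs(): the state, without advancing time (a new reading comes with each control period).
- robot.camera(name): name is "scene" or "top"; returns a dict with "pixels" (480x640x3 uint8, red, green, blue), "range_z" (480x640 float32, m along the optical axis (not along the pixel's ray), 0 where there is no reading), "mtx" (3x3 intrinsics, pixels), "pose" (4x4, takes a point from camera to world coordinates). Camera axes: x right, y up, looking along -z (the intrinsics and any distortion apply to the point x, -y, -z); pixel columns grow to the right and rows downward; lengths in m; the calibration is good to about 2 mm. A picture is of the moment at which its call begins.
- robot.close_job(): hands the job in, once; it reports no verdict.
The state is a dict: "time": time; "q": joint angles; "joint_vel": joint speeds; "tau": joint torques, N m; "eef_pos": TCP position; "orientation": TCP orientation; "wrist_force": force on the tool from outside, world axes, zero at the start; "torque": the same for the moment, N m; "gripper_width": finger opening in m.
Only numpy, scipy, OpenCV 4.12 (cv2) and the standard library are available. Lean on these libraries where they do the work, as an engineer would, in place of code of your own. Each camera call takes 0.05 s, during which the arm holds its last target.

TASK

The grips are in the bath: set the cleaner for 5 minutes. Roll its big numbered thumbwheel until the 5 is on top, squarely between the two red index marks, and only then press the green start button fully in and let it come out again; do not move the bottle, the jar or the tattoo machine lying nearby.

Things in the scene. Friction and masses are not known exactly. Their poses are not given: they have to be found in the camera images.
- cleaner: Bench-top instrument cleaner, fixed in place. Origin on the table, straight below the middle of the thumbwheel; x from the robot's side to the back, y left, z up. White control deck x -85..85, y -130..130, top 80 mm above the table. Steel tank with blue lid behind it: x 87..267, y -135..135, 118 mm high, lid handle up to 139 mm.
- wheel_axle (a point): Middle of the thumbwheel's axle, 80 mm above the table, level with the deck's top: the wheel's upper half stands out of the deck. Axes as the cleaner's; the axle runs along y. Black drum 50 mm in radius, 50 mm wide. Beside it (y 27..35 mm, both sides) fixed white round cheeks of 46 mm radius, each with a red index mark at the very top, up to 131 mm above the table.
- wheel (a joint): Wheel angle, rad; grows as the wheel's top rolls away from the robot (cleaner's +x). Numbers 1 to 8, 0.785 rad apart: on top is 1 at 0, 2 at 0.785, 3 at 1.571, 4 at 2.356, 5 at 3.142, ... 8 at 5.498. Stops 0.2 rad before 1 and past 8. No clicks: even friction (1.2 N at the rim) holds it where it is left, also between numbers. Starts between 1 and a little past 3.
- wheel_top (a point): Fixed point midway between the red marks, on top of the drum's rim, 130 mm above the table. White numbers (23 mm high, tops towards +x) lie on the rim. Half-way between numbers an orange finger rib crosses the rim: 8 mm thick, 50 mm long, rounded, crest 57 mm from the axle. With a number on top, the nearest ribs are 0.393 rad before and behind it.
- start (a joint): Travel of the start button in m: 0 out, 0.006 fully in (about 5 N); springs back when let go.
- start_top (a point): Centre of the top face of the green round start button (36 mm across, in a black housing) on the deck, 95 mm to the right (cleaner's -y) of the wheel's middle; presses straight down. The point moves with the button.
- soap_mid (a point): Middle (75 mm up) of a loose white bottle with green cap, 56 mm across, 150 mm tall, standing left of the cleaner.
- balm_mid (a point): Middle (25 mm up) of a loose white jar with a metal lid, 70 mm across, 50 mm tall, standing left of the cleaner.
- machine_mid (a point): Middle (16 mm up) of a loose tattoo machine with a red grip, 32 mm thick, 150 mm long, lying right of the cleaner.

How it is judged:
On the way, in this order (a step that is already met when the one before it is completed fails the run):
1. the 5 is on top between the index marks (within 0.16 rad) for 0.3 s (value of joint wheel between 2.98 and 3.3 rad), for 0.3 s.
2. the start button is pressed in by more than 4.5 mm (value of joint start above 0.0045 m), for 0.05 s.
At the end, for the whole second after the job is handed in: The wheel stands with the 5 on top (3.142 rad, within 0.16 rad either way) and the start button has been pressed and is out again (less than 1.5 mm in) (all of step 1 and value of joint start below 0.0015 m); the robot touches nothing.
It fails at once if the start button is pressed (more than 3 mm) while the 5 is not on top (within 0.16 rad) (value of joint start above 0.003 m and (value of joint wheel below 2.98 rad or value of joint wheel above 3.3 rad)).
It fails at once if the bottle, the jar or the tattoo machine is moved by more than 30 mm (distance of any of soap_mid, balm_mid, machine_mid from where it was at the start of the episode above 0.03 m).
It also fails if it takes over 58 s, if anything falls off the work surface, if the arm or the gripper's body presses on something with over 40 N, if the wrist force passes 120 N, or if a joint passes its speed limit or range.

## Working session

There is one attempt and no reset: what is moved stays moved. The work goes in short steps, Python scripts to look and compute and a tool call to move; the robot and the scene stay as the last step left them, time stands still between calls to the robot, and variables do not carry over. Pictures are saved under pics/ and viewed, and the job is handed in when it is done.

Besides the shell and the picture viewer there is one more tool, called after "Call:" by a JSON object that holds its "name" and its "arguments", one argument or row to a line. play_rows: Moves the arm, as the interface text tells. Its arguments: {"type":"object","properties":{"jaw":{"type":"array","items":{"type":"number"}},"offset":{"type":"array","items":{"type":"array","items":{"type":"number"}}},"twist":{"type":"array","items":{"type":"number"}}},"required":["jaw","offset","twist"]}

```bash
mkdir -p pics; python3 - <<'E'
from bench import robot
import cv2,numpy as np
o=robot.get_obs();print(o['time'],o['eef_pos'],o['orientation'],o['gripper_width'],robot.tcp_to_grasp)
for n in('scene','top'):
    c=robot.camera(n);cv2.imwrite(f'pics/{n}0.png',c['pixels'][:,:,::-1]);np.savez(f'{n}0.npz',**c);print(c['mtx'],c['pose'])
E
```

```text
0.0 [ 0.27366897 -0.56135107  0.23043141] [[ 4.38325459e-01 -8.98815943e-01 -8.31602667e-04]
 [-8.98814571e-01 -4.38326244e-01  1.57187932e-03]
 [-1.77734346e-03  5.84618706e-05 -9.99998419e-01]] 0.08531603143942311 0.0187
[[486.4141028    0.         323.87708157]
 [  0.         486.4141028  239.83445289]
 [  0.           0.           1.        ]] [[-0.10538206 -0.65223718  0.75065391  1.21336056]
 [ 0.99441603 -0.07336999  0.07585249  0.12596854]
 [ 0.00560166  0.75445577  0.65632699  0.62668191]
 [ 0.          0.          0.          1.        ]]
[[532.02452609   0.         316.22909134]
 [  0.         532.02452609 237.96165918]
 [  0.           0.           1.        ]] [[-0.02377123  0.98434    -0.17467022  0.41158325]
 [-0.99963428 -0.02565697 -0.00854549  0.03114017]
 [-0.01289318  0.17440321  0.98458991  1.14055622]
 [ 0.          0.          0.          1.        ]]
```

View pics/scene0.png

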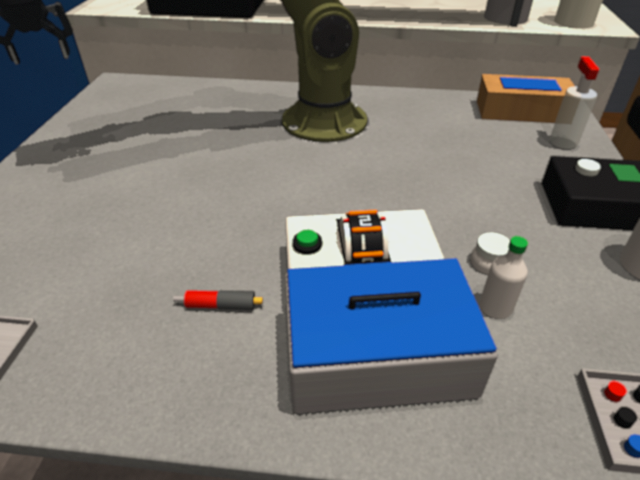

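View pics/top0.png

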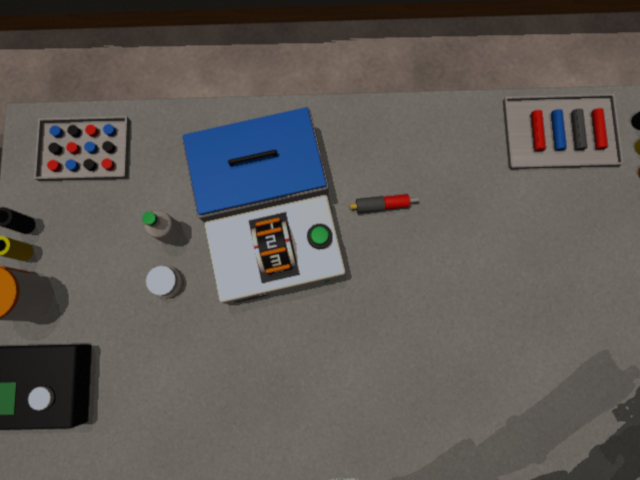

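The top view shows the wheel at about (272,246), the green button at (319,236), the deck and lid between x 185 and 343, the bottle at (155,222), the jar at (163,281) and the tattoo machine at (385,203). Next I'll zoom in and measure.

```bash
cat > h.py <<'E'
import numpy as np,cv2
def ray(c,u,v,z):
    K=c['mtx'];P=c['pose'];d=P[:3,:3]@np.array([(u-K[0,2])/K[0,0],-(v-K[1,2])/K[1,1],-1.])
    o=P[:3,3];return o+d*(z-o[2])/d[2]
def proj(c,p):
    P=c['pose'];q=P[:3,:3].T@(np.asarray(p)-P[:3,3]);K=c['mtx']
    return np.array([K[0,0]*q[0]/-q[2]+K[0,2],K[1,1]*-q[1]/-q[2]+K[1,2]])
def blobs(m,amin):
    n,l,s,ce=cv2.connectedComponentsWithStats(m.astype(np.uint8));return [(l==i,s[i],ce[i]) for i in range(1,n) if s[i,4]>=amin]
E
python3 - <<'E'
from h import *
for n in('top','scene'):
    c=dict(np.load(n+'0.npz'));im=c['pixels'];h=cv2.cvtColor(im,cv2.COLOR_RGB2HSV)
    H,S,V=[h[...,i].astype(int) for i in range(3)]
    for nm,m,z in(('green',(H>45)&(H<75)&(S>150)&(V>60),.09),('red',((H<4)|(H>175))&(S>150)&(V>80),.128),('blue',(H>100)&(H<120)&(S>180)&(V>120),.118)):
        for b,s,ce in blobs(m,3 if nm=='red' else 60):
            if nm=='red' and s[4]>60: continue
            print(n,nm,s,ce.round(1),ray(c,*ce,z).round(4))
            if nm=='blue' and s[4]>2000:
                r=cv2.minAreaRect(np.argwhere(b)[:,::-1].astype(np.float32));
                cs=[ray(c,*p,.118) for p in cv2.boxPoints(r)]
                print(np.round(cs,3),np.degrees([np.arctan2(*(cs[(i+1)%4]-cs[i])[[1,0]]) for i in range(4)]))
    x,y,w,hh=(225,200,120,90) if n=='top' else (280,195,160,90)
    cv2.imwrite(f'pics/{n}0z.png',cv2.resize(im[y:y+hh,x:x+w,::-1],None,fx=5 if n=='scene' else 6,fy=5 if n=='scene' else 6,interpolation=cv2.INTER_CUBIC))
E
```

```text
top green [143 212  13  13 123] [148.8 217.9] [0.6481 0.3786 0.09  ]
top green [311 227  18  17 246] [319.2 235. ] [0.6039 0.0342 0.09  ]
top red [285 239   5   2   8] [287.  239.5] [0.5897 0.0965 0.128 ]
top red [255 246   3   2   5] [255.8 246.4] [0.5777 0.1569 0.128 ]
top blue [ 183  108  142  106 9755] [253.2 160.4] [0.7544 0.1627 0.118 ]
[[0.811 0.309 0.118]
 [0.864 0.051 0.118]
 [0.699 0.02  0.118]
 [0.649 0.271 0.118]] [ -78.39137121 -169.40081715  101.37131686   13.00737695]
top blue [556 110   8  37 181] [559.7 128.5] [ 0.804  -0.4554  0.118 ]
top blue [ 50 126   9   9  60] [ 54.3 130.1] [0.8301 0.5686 0.118 ]
top blue [ 85 143   9   8  60] [ 89.  146.4] [0.7932 0.4955 0.118 ]
top blue [ 66 160   9   9  61] [ 70.2 164.1] [0.7569 0.5318 0.118 ]
scene green [610 165  30  16 277] [625.2 172.8] [0.3276 0.6444 0.09  ]
scene green [296 231  23  15 265] [307. 238.] [0.598  0.0352 0.09  ]
scene green [511 237  16  16 194] [518.4 244. ] [0.5738 0.388  0.09  ]
scene red [381 217   4   3   9] [382.3 218.1] [0.578  0.1583 0.128 ]
scene red [344 218   5   4  16] [346.3 219.8] [0.5891 0.0996 0.128 ]
scene blue [502  79  58  11 482] [529.9  83.9] [-0.0264  0.5233  0.118 ]
scene blue [  288   259   207   107 16782] [383.2 313. ] [0.7732 0.1633 0.118 ]
[[0.704 0.018 0.118]
 [0.636 0.321 0.118]
 [0.819 0.304 0.118]
 [0.869 0.055 0.118]] [ 102.67341703   -5.31762594  -78.54381162 -167.51936906]
scene blue [629 436  11  16 132] [634.8 442.1] [0.9256 0.4367 0.118 ]
```

```bash
sleep 1
```

```text
(no output)
```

View pics/top0z.png

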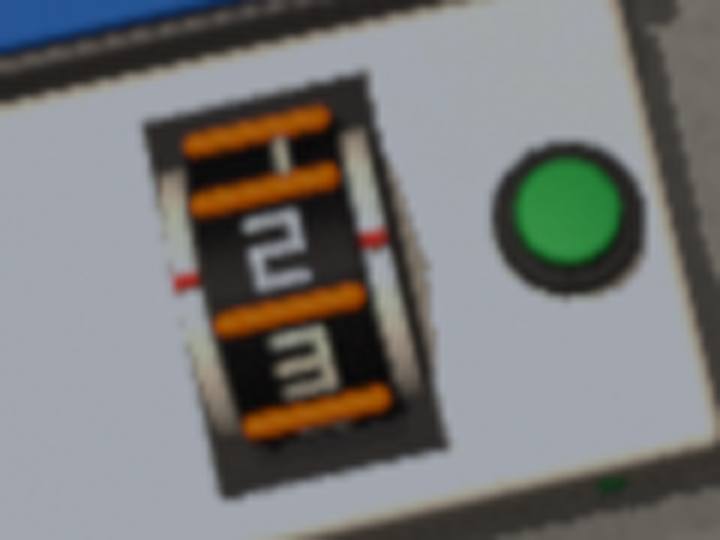

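View pics/scene0z.png

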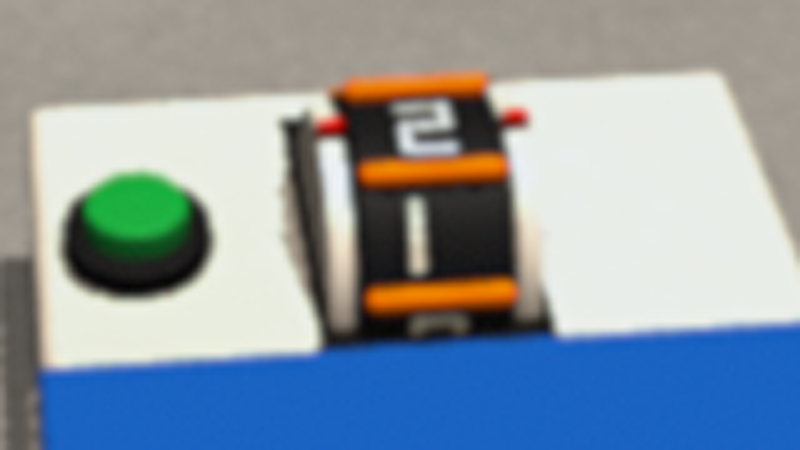

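The 2 is close to the top, and the red marks at zoom (187,281) and (373,238) give the axle line. I'll write a helper that works out the wheel angle from the orange ribs.

```bash
cat >> h.py <<'E'
W=np.array([.5837,.1268]);yaw=np.radians(11.4)
X=np.array([np.cos(yaw),np.sin(yaw),0]);Y=np.array([-np.sin(yaw),np.cos(yaw),0]);A=np.array([*W,.08])
def loc(p): d=np.asarray(p)-A+[0,0,.08];return np.array([d@X,d@Y,d[2]])
def ribs(c,r=.0555):
    h=cv2.cvtColor(c['pixels'],cv2.COLOR_RGB2HSV);H,S,V=[h[...,i].astype(int) for i in range(3)]
    m=(H>6)&(H<20)&(S>150)&(V>100);out=[]
    o=c['pose'][:3,3]
    for b,s,ce in blobs(m,25):
        g=ray(c,*ce,.12)
        if np.linalg.norm(g[:2]-W)>.09: continue
        d=(g-o)/np.linalg.norm(g-o);a=o-A
        ox,oz,dx,dz=a@X,a[2],d@X,d[2]
        k=dx*dx+dz*dz;bb=ox*dx+oz*dz;disc=bb*bb-k*(ox*ox+oz*oz-r*r)
        if disc<0: out.append((ce.round(1),None));continue
        t=(-bb-np.sqrt(disc))/k;out.append((ce.round(1),int(s[4]),round(float(np.arctan2(ox+t*dx,oz+t*dz)),3),round(float((a+t*d)@Y),4)))
    return out
def look(tag,crop=True):
    from bench import robot
    o=robot.get_obs();print('t',round(o['time'],2),'tcp loc mm',(loc(o['eef_pos'])*1e3).round(1),'F',np.round(o['wrist_force'],1),'w',round(o['gripper_width'],4))
    R=o['orientation'];print('toolx angle rel -Y deg',np.degrees(np.arctan2(R[:,0]@X,-(R[:,0]@Y))).round(2))
    for n in('top','scene'):
        c=robot.camera(n);np.savez('last_'+n,**c)
        for q in ribs(c):print(n,q)
        x,y,w,hh=(225,200,120,90) if n=='top' else (280,180,160,105)
        cv2.imwrite(f'pics/{n}{tag}.png',cv2.resize(c['pixels'][y:y+hh,x:x+w,::-1],None,fx=5,fy=5,interpolation=cv2.INTER_CUBIC))
E
python3 - <<'E'
from h import *
from bench import robot
for n in('top','scene'):
    c=dict(np.load(n+'0.npz'))
    for q in ribs(c):print(n,q)
o=robot.get_obs();print(loc(o['eef_pos']),np.degrees(np.arctan2(o['orientation'][:,0]@X,-(o['orientation'][:,0]@Y))),loc([.603,.0345,.0945]))
# deck corners/ bottle check
E
```

```text
top (array([267.3, 221.3]), 93, 1.052, 0.0001)
top (array([268.8, 231.2]), 102, 0.433, -0.0)
top (array([272.9, 251.1]), 105, -0.312, 0.0002)
top (array([277.3, 268.3]), 105, -1.042, 0.0003)
scene (array([361.9, 212.1]), 115, -0.177, -0.0008)
scene (array([365.9, 228.5]), 159, 0.487, 0.0006)
scene (array([367.6, 253.6]), 174, 1.231, 0.0011)
[-0.4398823  -0.61332939  0.23053201] 14.599243783193417 [ 0.00067546 -0.09429382  0.0945    ]
```

Call:
{"name": "play_rows", "arguments": {
  "jaw": [0, 0, 0, 0, 0, 0, 0, 0, 0, 0, 0, 0, 0, 0, 0, 0, 0, 0, 0, 0],
  "twist": [3.65, 3.65, 3.65, 3.65, 0, 0, 0, 0, 0, 0, 0, 0, 0, 0, 0, 0, 0, 0, 0, 0],
  "offset": [
    [0, 0, 0],
    [0, 0, 0],
    [0, 0, 0],
    [0, 0, 0],
    [-3, -1.9, 0],
    [-3, -1.9, 0],
    [-3, -1.9, 0],
    [-3, -1.9, 0],
    [-3, -1.9, 0],
    [-3, -1.9, 0],
    [-3, -1.9, 0],
    [-3, -1.9, 0],
    [-3, -1.9, 0],
    [-3, -1.9, 0],
    [-3, -1.9, 0],
    [-3, -1.9, 0],
    [-3, -1.9, 0],
    [-3, -1.9, 0],
    [-3, -1.9, 0],
    [-3, -1.9, 0]
  ]
}}

```text
time: 1.77
eef_pos: [0.4772, -0.0295, 0.2312]
orientation: [[0.197, -0.98, -0.0], [-0.98, -0.197, -0.0], [0.0, 0.0, -1.0]]
wrist_force: [-0.1, -0.6, -0.1]
gripper_width: 0.0002
```

```bash
python3 -c "
from h import *
look('1')"
```

```text
t 1.77 tcp loc mm [-135.3 -132.1  231.2] F [-0.1 -0.6 -0.1] w 0.0002
toolx angle rel -Y deg -0.01
top (array([267.1, 221.4]), 99, 1.051, 0.0005)
top (array([269. , 231.2]), 105, 0.431, -0.0004)
top (array([272.9, 251.1]), 110, -0.312, 0.0002)
top (array([277.2, 268.3]), 106, -1.042, 0.0005)
scene (array([361.7, 212.2]), 117, -0.174, -0.0012)
scene (array([365.9, 228.5]), 158, 0.488, 0.0005)
scene (array([367.7, 253.6]), 176, 1.231, 0.0011)
```

Call:
{"name": "play_rows", "arguments": {
  "jaw": [0, 0, 0, 0, 0, 0, 0, 0, 0, 0, 0],
  "twist": [0, 0, 0, 0, 0, 0, 0, 0, 0, 0, 0],
  "offset": [
    [-2.2, -1.4, 0],
    [-2.2, -1.4, 0],
    [-2.2, -1.4, 0],
    [-2.2, -1.4, 0],
    [-2.2, -1.4, 0],
    [-2.2, -1.3, 0],
    [0, 0, 3],
    [0, 0, 3],
    [0, 0, 2],
    [0, 0, 2],
    [0, 0, 0]
  ]
}}

```text
time: 2.78
eef_pos: [0.53, 0.1134, 0.1275]
orientation: [[0.198, -0.98, -0.007], [-0.98, -0.198, -0.002], [0.0, 0.007, -1.0]]
wrist_force: [-0.4, -0.2, 0.9]
gripper_width: 0.0
```

```bash
python3 -c "
from h import *
look('2')"
```

```text
t 2.78 tcp loc mm [-55.3  -2.5 127.5] F [-0.4 -0.2  0.9] w 0.0
toolx angle rel -Y deg -0.0
scene (array([362.1, 212.1]), 115, -0.176, -0.0004)
scene (array([365.7, 228.5]), 162, 0.489, 0.0003)
scene (array([367.6, 253.6]), 183, 1.233, 0.001)
```

View pics/scene2.png

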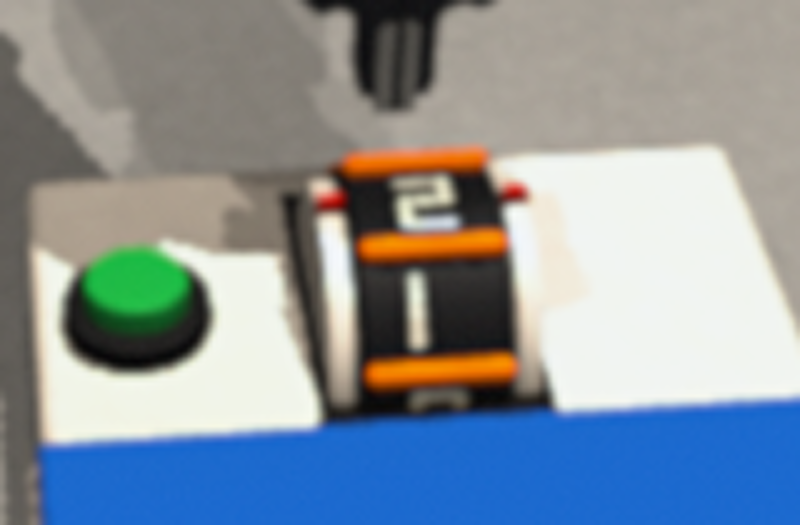

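Call:
{"name": "play_rows", "arguments": {
  "jaw": [0, 0, 0, 0, 0, 0, 0, 0, 0, 0, 0, 0],
  "twist": [0, 0, 0, 0, 0, 0, 0, 0, 0, 0, 0, 0],
  "offset": [
    [0, -0.5, -0.05],
    [0, -0.5, -0.05],
    [0, -0.5, -0.05],
    [0, -0.5, -0.05],
    [0, -0.5, -0.05],
    [0, -0.4, -0.05],
    [0, -0.4, -0.05],
    [0, -0.4, -0.05],
    [0, -0.4, -0.05],
    [0, -0.4, -0.05],
    [0, -0.4, 0],
    [0, 0, 0]
  ]
}}

```text
time: 3.88
eef_pos: [0.5812, 0.1246, 0.1363]
orientation: [[0.198, -0.98, 0.001], [-0.98, -0.198, 0.0], [-0.0, -0.001, -1.0]]
wrist_force: [-0.2, 0.6, -0.3]
gripper_width: -0.0001
```

```bash
python3 -c "
from h import *
look('3')"
```

```text
t 3.88 tcp loc mm [ -2.9  -1.7 136.3] F [-0.2  0.6 -0.3] w -0.0001
toolx angle rel -Y deg -0.01
scene (array([365.9, 228.5]), 163, 0.488, 0.0005)
scene (array([367.6, 253.6]), 179, 1.231, 0.0011)
```

View pics/scene3.png

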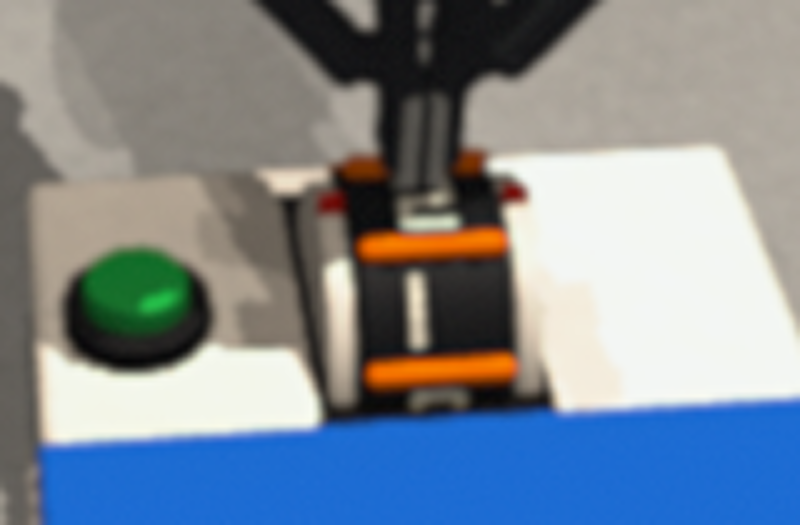

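Call:
{"name": "play_rows", "arguments": {
  "jaw": [0, 0, 0, 0, 0, 0, 0, 0, 0, 0, 0, 0, 0, 0, 0, 0, 0, 0, 0, 0],
  "twist": [0, 0, 0, 0, 0, 0, 0, 0, 0, 0, 0, 0, 0, 0, 0, 0, 0, 0, 0, 0],
  "offset": [
    [0, 0, -1],
    [0, 2.5, 0],
    [0, 2.5, 0],
    [0, 0, 1],
    [0, 0, 0.9],
    [0, 0, 0],
    [0, 0, 0],
    [0, -0.5, -0.05],
    [0, -0.5, -0.05],
    [0, -0.5, -0.05],
    [0, -0.4, -0.05],
    [0, -0.4, -0.05],
    [0, -0.4, -0.05],
    [0, -0.4, -0.05],
    [0, -0.4, -0.05],
    [0, -0.4, -0.05],
    [0, -0.4, -0.05],
    [0, -0.4, 0],
    [0, -0.4, 0],
    [0, 0, 0]
  ]
}}

```text
time: 5.65
eef_pos: [0.5824, 0.1249, 0.1324]
orientation: [[0.198, -0.98, 0.001], [-0.98, -0.198, 0.0], [-0.0, -0.001, -1.0]]
wrist_force: [-1.0, -0.5, 0.1]
gripper_width: 0.0003
```

```bash
python3 -c "
from h import *
look('4')"
```

```text
t 5.65 tcp loc mm [ -1.7  -1.6 132.4] F [-1.  -0.5  0.1] w 0.0003
toolx angle rel -Y deg -0.0
scene (array([366.6, 221.7]), 147, 0.266, 0.0032)
scene (array([367.5, 246. ]), 176, 1.002, 0.001)
```

View pics/scene4.png

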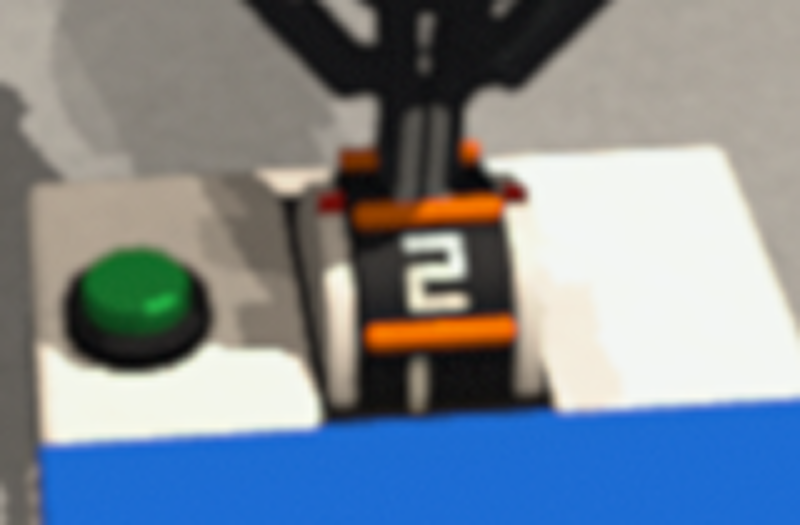

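Call:
{"name": "play_rows", "arguments": {
  "jaw": [0, 0, 0, 0, 0, 0, 0, 0, 0, 0, 0, 0, 0, 0, 0, 0, 0, 0, 0, 0],
  "twist": [0, 0, 0, 0, 0, 0, 0, 0, 0, 0, 0, 0, 0, 0, 0, 0, 0, 0, 0, 0],
  "offset": [
    [0, 0, -1.2],
    [0, 2.75, 0],
    [0, 2.75, 0],
    [0, 0, 1.1],
    [0, 0, 1.1],
    [0, 0, 0],
    [0, -0.5, 0],
    [0, -0.5, 0],
    [0, -0.5, 0],
    [0, -0.4, -0.2],
    [0, -0.4, -0.2],
    [0, -0.4, -0.15],
    [0, -0.4, -0.15],
    [0, -0.4, -0.1],
    [0, -0.4, -0.1],
    [0, -0.4, -0.05],
    [0, -0.4, -0.05],
    [0, -0.4, 0],
    [0, -0.4, 0],
    [0, 0, 0]
  ]
}}

```text
time: 7.42
eef_pos: [0.5824, 0.1247, 0.1322]
orientation: [[0.197, -0.98, 0.001], [-0.98, -0.197, 0.0], [-0.0, -0.001, -1.0]]
wrist_force: [-1.2, 0.2, -0.2]
gripper_width: 0.0001
```

```bash
python3 -c "
from h import *
look('5')"
```

```text
t 7.42 tcp loc mm [ -1.7  -1.8 132.2] F [-1.2  0.2 -0.2] w 0.0001
toolx angle rel -Y deg -0.01
scene (array([366.5, 221.8]), 147, 0.269, 0.0031)
scene (array([367.5, 246.1]), 175, 1.005, 0.001)
```

View pics/scene5.png

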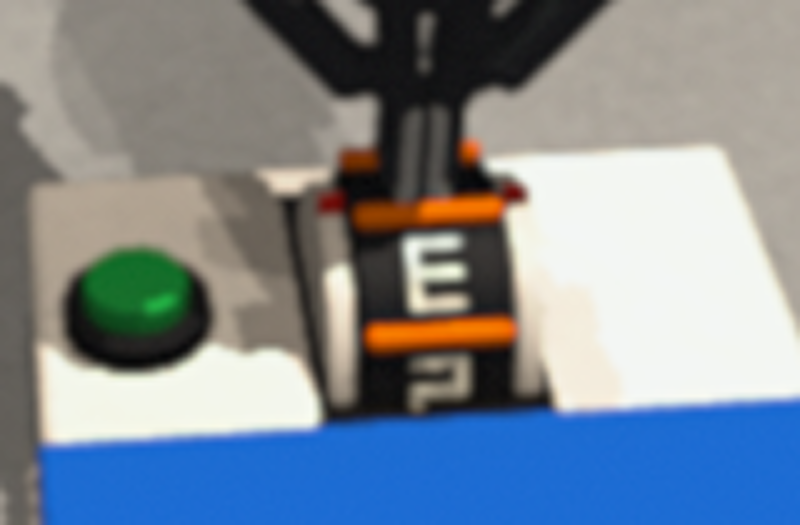

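That stroke moved the wheel exactly one number, with the 3 now just past the top. I'll repeat it.

Call:
{"name": "play_rows", "arguments": {
  "jaw": [0, 0, 0, 0, 0, 0, 0, 0, 0, 0, 0, 0, 0, 0, 0, 0, 0, 0, 0, 0],
  "twist": [0, 0, 0, 0, 0, 0, 0, 0, 0, 0, 0, 0, 0, 0, 0, 0, 0, 0, 0, 0],
  "offset": [
    [0, 0, -1.2],
    [0, 2.75, 0],
    [0, 2.75, 0],
    [0, 0, 1.1],
    [0, 0, 1.1],
    [0, 0, 0],
    [0, -0.5, 0],
    [0, -0.5, 0],
    [0, -0.5, 0],
    [0, -0.4, -0.2],
    [0, -0.4, -0.2],
    [0, -0.4, -0.15],
    [0, -0.4, -0.15],
    [0, -0.4, -0.1],
    [0, -0.4, -0.1],
    [0, -0.4, -0.05],
    [0, -0.4, -0.05],
    [0, -0.4, 0],
    [0, -0.4, 0],
    [0, 0, 0]
  ]
}}

```text
time: 9.18
eef_pos: [0.5824, 0.1247, 0.1322]
orientation: [[0.197, -0.98, 0.001], [-0.98, -0.197, 0.0], [-0.0, -0.001, -1.0]]
wrist_force: [0.1, -0.5, 0.7]
gripper_width: 0.0
```

```bash
python3 -c "
from h import *
look('6')"
```

```text
t 9.18 tcp loc mm [ -1.7  -1.8 132.2] F [ 0.1 -0.5  0.7] w 0.0
toolx angle rel -Y deg -0.01
scene (array([366.5, 221.9]), 145, 0.27, 0.0031)
scene (array([367.6, 246. ]), 177, 1.005, 0.0011)
```

View pics/scene6.png

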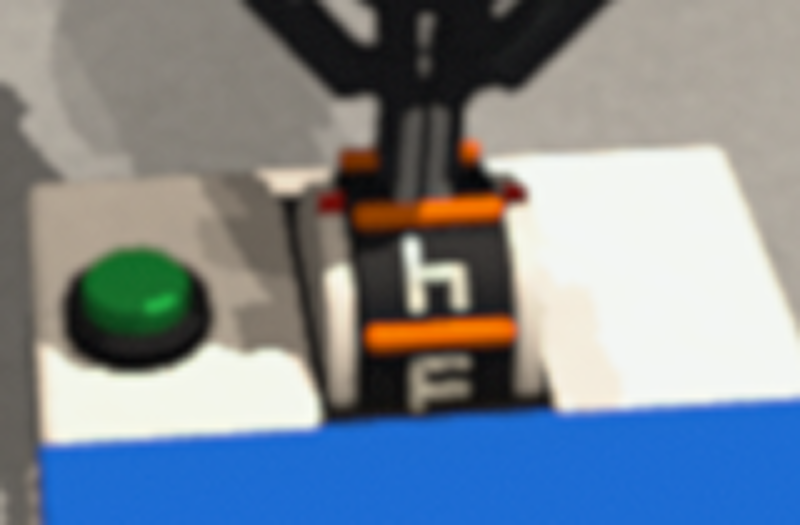

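Call:
{"name": "play_rows", "arguments": {
  "jaw": [0, 0, 0, 0, 0, 0, 0, 0, 0, 0, 0, 0, 0, 0, 0, 0, 0, 0],
  "twist": [0, 0, 0, 0, 0, 0, 0, 0, 0, 0, 0, 0, 0, 0, 0, 0, 0, 0],
  "offset": [
    [0, 0, -1.2],
    [0, 2.75, 0],
    [0, 2.75, 0],
    [0, 0, 1.1],
    [0, 0, 1.1],
    [0, 0, 0],
    [0, -0.5, 0],
    [0, -0.5, 0],
    [0, -0.5, 0],
    [0, -0.3, -0.15],
    [0, -0.3, -0.15],
    [0, 0, 0],
    [0, 0, 0],
    [0, 1, 0],
    [0, 1, 0],
    [0, 3, -2],
    [0, 3, -3],
    [0, 3, -3]
  ]
}}

```text
time: 10.78
eef_pos: [0.4399, 0.0961, 0.2042]
orientation: [[0.198, -0.98, -0.002], [-0.98, -0.198, 0.0], [-0.0, 0.002, -1.0]]
wrist_force: [1.2, -0.6, 2.1]
gripper_width: 0.0003
```

```bash
python3 -c "
from h import *
look('7')"
```

```text
t 10.78 tcp loc mm [-147.1   -1.7  204.2] F [ 1.2 -0.6  2.1] w 0.0003
toolx angle rel -Y deg 0.01
top (array([267.3, 221.6]), 101, 1.017, 0.0002)
top (array([268.7, 233.1]), 105, 0.354, 0.0009)
scene (array([361.8, 211.4]), 117, -0.226, -0.0004)
scene (array([365.4, 226.2]), 158, 0.415, 0.0002)
scene (array([367.7, 251. ]), 177, 1.153, 0.0011)
```

View pics/scene7.png

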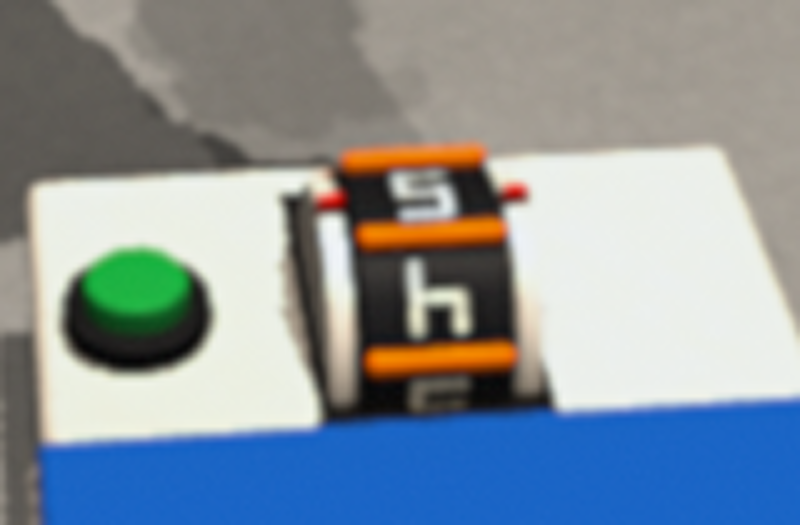

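View pics/top7.png

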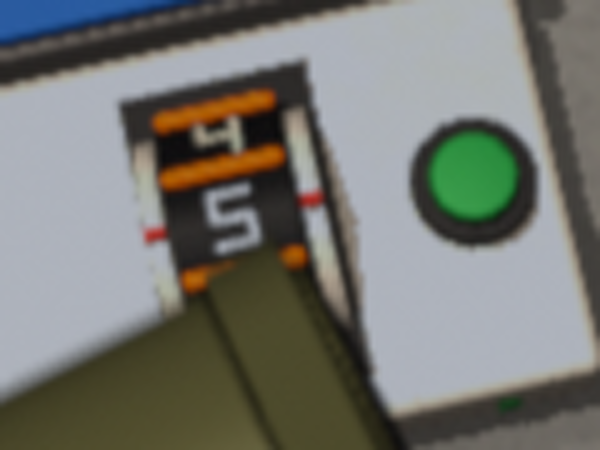

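The 5 sits between the marks: its centre is at about (232,217) in the top zoom and the marks' midpoint at about (233,217). Ribs put the wheel at about 3.13 rad. Next I'll go above the button.

Call:
{"name": "play_rows", "arguments": {
  "jaw": [0, 0, 0, 0, 0, 0, 0, 0, 0, 0, 0, 0, 0],
  "twist": [0, 0, 0, 0, 0, 0, 0, 0, 0, 0, 0, 0, 0],
  "offset": [
    [0, 0, 0],
    [0, 0, 0],
    [1.86, -2.94, 0],
    [1.86, -2.94, 0],
    [1.86, -2.94, 0],
    [1.86, -2.94, 0],
    [1.86, -2.94, 0],
    [0, 0, 0],
    [0, 0, 3],
    [0, 0, 3],
    [0, 0, 2.6],
    [0, 0, 0],
    [0, 0, 0]
  ]
}}

```text
time: 11.97
eef_pos: [0.6029, 0.0343, 0.116]
orientation: [[0.198, -0.98, -0.005], [-0.98, -0.198, 0.0], [-0.001, 0.005, -1.0]]
wrist_force: [0.0, 0.6, -0.4]
gripper_width: 0.0004
```

```bash
python3 -c "
from h import *
look('8')"
```

```text
t 11.97 tcp loc mm [  0.6 -94.5 116. ] F [ 0.   0.6 -0.4] w 0.0004
toolx angle rel -Y deg 0.02
top (array([267.3, 221.6]), 102, 1.019, 0.0002)
top (array([268.7, 233.1]), 108, 0.355, 0.0007)
top (array([273.5, 253.2]), 112, -0.389, -0.0)
top (array([277.8, 269.3]), 107, -1.112, -0.0001)
scene (array([362.3, 211.4]), 114, -0.223, 0.0002)
scene (array([365.4, 226.3]), 160, 0.417, 0.0001)
scene (array([367.6, 251.1]), 183, 1.155, 0.001)
```

View pics/scene8.png

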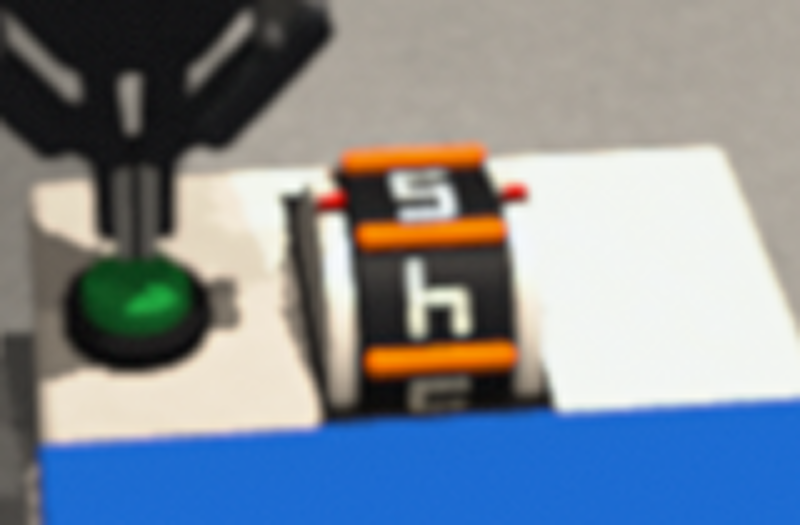

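Call:
{"name": "play_rows", "arguments": {
  "jaw": [0, 0, 0, 0, 0, 0, 0, 0],
  "twist": [0, 0, 0, 0, 0, 0, 0, 0],
  "offset": [
    [0, 0, 0.8],
    [0, 0, 0.8],
    [0, 0, 0.3],
    [0, 0, 0.3],
    [0, 0, 0],
    [0, 0, 0],
    [0, 0, 0],
    [0, 0, 0]
  ]
}}

```text
time: 12.73
eef_pos: [0.6042, 0.0342, 0.0967]
orientation: [[0.198, -0.98, 0.001], [-0.98, -0.198, 0.0], [0.0, -0.001, -1.0]]
wrist_force: [1.0, -0.7, 4.6]
gripper_width: 0.0001
```

Call:
{"name": "play_rows", "arguments": {
  "jaw": [0, 0, 0, 0],
  "twist": [0, 0, 0, 0],
  "offset": [
    [0, 0, 0.2],
    [0, 0, 0],
    [0, 0, 0],
    [0, 0, 0]
  ]
}}

```text
time: 13.07
eef_pos: [0.6043, 0.0342, 0.096]
orientation: [[0.198, -0.98, 0.002], [-0.98, -0.198, -0.0], [0.001, -0.002, -1.0]]
wrist_force: [-2.8, -1.1, 15.2]
gripper_width: -0.0003
```

Call:
{"name": "play_rows", "arguments": {
  "jaw": [0, 0, 0, 0],
  "twist": [0, 0, 0, 0],
  "offset": [
    [0, 0, 0.2],
    [0, 0, 0],
    [0, 0, 0],
    [0, 0, 0]
  ]
}}

```text
time: 13.4
eef_pos: [0.6044, 0.0342, 0.0957]
orientation: [[0.197, -0.98, 0.003], [-0.98, -0.197, -0.001], [0.001, -0.003, -1.0]]
wrist_force: [-6.5, -1.9, 30.0]
gripper_width: -0.0001
```

```bash
python3 -c "
from h import *
look('9')"
```

```text
t 13.4 tcp loc mm [  2.  -94.8  95.7] F [-6.5 -1.9 30. ] w -0.0001
toolx angle rel -Y deg -0.01
top (array([267.3, 221.6]), 102, 1.019, 0.0002)
top (array([268.7, 233.1]), 108, 0.355, 0.0007)
top (array([273.4, 253.2]), 113, -0.39, 0.0001)
top (array([277.8, 269.3]), 107, -1.112, -0.0001)
scene (array([362.3, 211.4]), 114, -0.223, 0.0002)
scene (array([365.4, 226.3]), 159, 0.417, 0.0002)
scene (array([367.5, 251.1]), 184, 1.155, 0.0008)
```

View pics/scene9.png

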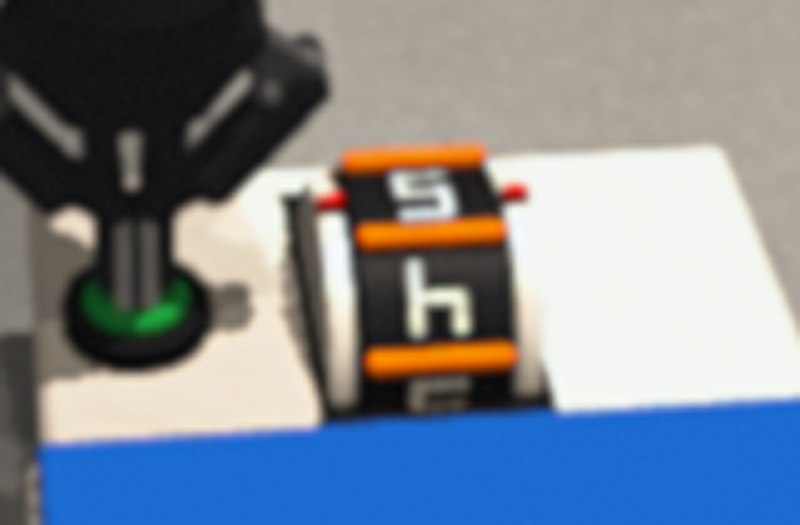

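The button at (137,305) is pressed down almost flush with its housing, and the 5 is still on top. I'll let go and lift away.

Call:
{"name": "play_rows", "arguments": {
  "jaw": [0, 0, 0, 0, 0, 0, 0, 0, 0, 0, 0, 0, 0, 0],
  "twist": [0, 0, 0, 0, 0, 0, 0, 0, 0, 0, 0, 0, 0, 0],
  "offset": [
    [0, 0, -0.5],
    [0, 0, -1],
    [0, 0, -3],
    [0, 0, -3],
    [0, 0, -3],
    [0, 0, -3],
    [0, 3, 0],
    [0, 3, 0],
    [0, 3, 0],
    [0, 3, 0],
    [0, 3, 0],
    [0, 0, 0],
    [0, 0, 0],
    [0, 0, 0]
  ]
}}

```text
time: 14.67
eef_pos: [0.4572, 0.0046, 0.2275]
orientation: [[0.197, -0.98, 0.001], [-0.98, -0.197, 0.0], [-0.0, -0.001, -1.0]]
wrist_force: [0.0, 0.2, 0.5]
gripper_width: 0.0001
```

```bash
python3 -c "
from h import *
look('10')
c=np.load('last_scene.npz');cv2.imwrite('pics/full10.png',c['pixels'][:,:,::-1])
for n in('top','scene'):
    a=np.load(n+'0.npz');b=np.load('last_'+n+'.npz')
    for k,z in((a,0),(b,1)):
        h=cv2.cvtColor(k['pixels'],cv2.COLOR_RGB2HSV).astype(int)
        for bb,s,ce in blobs((h[...,0]>45)&(h[...,0]<75)&(h[...,1]>150)&(h[...,2]>60),60):print(n,z,s[4],ce.round(1))
"
```

```text
t 14.67 tcp loc mm [-148.1  -94.8  227.5] F [0.  0.2 0.5] w 0.0001
toolx angle rel -Y deg -0.01
top (array([267.3, 221.6]), 101, 1.017, 0.0002)
top (array([268.7, 233.1]), 105, 0.354, 0.0009)
top (array([273.4, 253.2]), 109, -0.39, 0.0001)
top (array([277.7, 269.4]), 102, -1.112, 0.0001)
scene (array([362.1, 211.4]), 115, -0.226, -0.0)
scene (array([365.4, 226.2]), 158, 0.415, 0.0002)
scene (array([367.7, 251. ]), 175, 1.153, 0.0011)
top 0 123 [148.8 217.9]
top 0 246 [319.2 235. ]
top 1 123 [149. 218.]
top 1 246 [319.2 235. ]
scene 0 277 [625.2 172.8]
scene 0 265 [307. 238.]
scene 0 194 [518.4 244. ]
scene 1 277 [625.3 172.8]
scene 1 265 [307. 238.]
scene 1 198 [518.3 244.1]
```

View pics/full10.png

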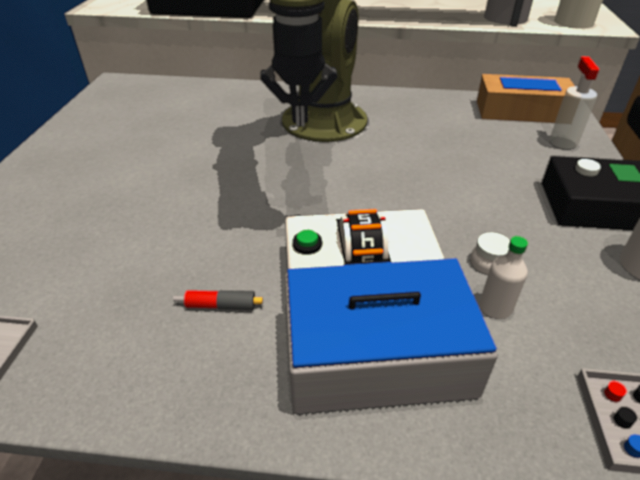

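View pics/scene10.png

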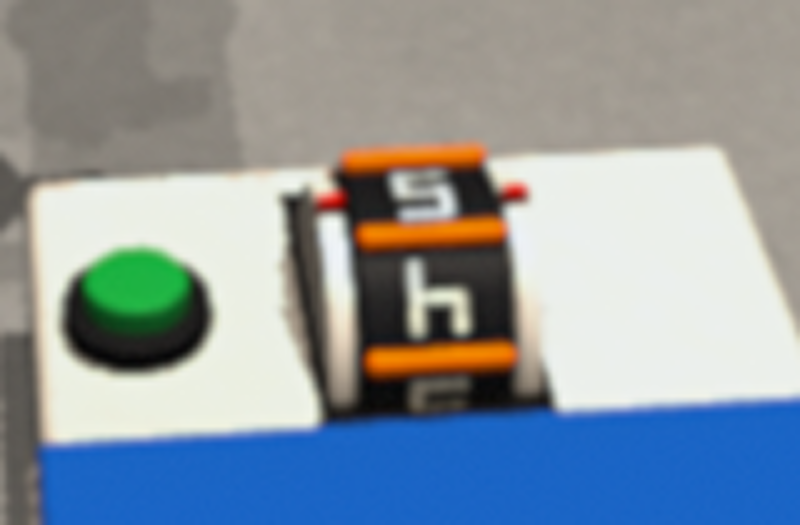

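The button is out again: its blob is at (307,238), the same as at the start. The 5 is on top, the bottle, jar and machine are where they began, and the arm is clear.

```bash
python3 -c "
from bench import robot
robot.close_job()"
```

```text
the job is handed in; nothing more can be done
```

The cleaner is set to 5 with the start button pressed and released, and I handed the job in at about 14.7 s; no verdict was reported.

- **Wheel:** I pushed the finger ribs with the closed fingertips in three strokes and one short final push. The first attempt passed over the rib without moving the wheel, because the tip was about 4 mm too high, so I lowered it and repeated. From the ribs I estimate about 3.12 rad by the top camera. The scene camera read the near-side rib differently (−0.23 rad against −0.39) because it sees only part of it. The printed 5 lined up with the red marks.
- **Button:** I pressed until it bottomed with about 30 N on the wrist. The picture showed it nearly flush with its housing. After release its image matched the start exactly.
- **Surroundings:** The bottle cap stayed within 0.2 pixel of where it began. I compared the jar and the tattoo machine only by eye, and they looked unmoved. The arm was clear of everything, with the wrist force near zero.

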